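# Sort out the mixed-up storage jar lids

### The arm

A 6-joint arm with a two-finger parallel gripper is mounted at the origin on a cart in front of the work surface, level with it; the furniture and walls round the work are solid. World frame = base frame: x ahead of the robot, y to its left, z up, the work surface at z = 0. Lengths are in m, angles in rad, forces in N, time in s.
With the tool pointing down it reaches from about 0.35 to 0.975 m from the base axis. Payload 4.9 kg.
Tool frame: the origin (TCP) lies between the finger pads; the fingertips stand 25 mm ahead of it and the grasp point (between the pads) lies 6 mm ahead of it (manip.tcp_to_tips is the z of the fingertips in the tool frame, in m); z points along the fingers, y is the line along which they close (so a half turn about z gives the same grasp; the last joint's range is limited). The gripper opens to 85 mm and grips with 20 to 120 N. Pads are 22 mm wide; open, the fingers measure 114 mm over their backs; the gripper's body (76 mm by 85 mm) begins 54 mm behind the grasp point. The pads swing forward as they close: fully open they stand 13 mm farther back than shut.
Start: joints at [-1.313, 0.053, 1.613, -0, 1.476, -0.119], TCP at [0.23, -0.581, 0.256] pointing down, gripper open.
Joint ranges: [-3.01, 3.01], [-1.01, 2.22], [0.06, 2.58], [-1.02, 4.17], [0.09, 2.62], [-3.14, 3.14]. Speed limits (rad/s): [2.57, 2.57, 3.14, 3.14, 3.14, 3.14].

### API

Orientations are given as a unit quaternion [w, x, y, z].
In Python, from plant import manip gives the robot as it stands. The module is installed in compiled form; this text tells all that it offers.
- The arm moves only by the tool arm_command, never from a script. Its argument "moves" is a list of rows, each a list of 3 entries, a list of its own where there are three numbers: the opening, from -1 (shut) to 1 (fully open), then the shift along the tool's x, y, z in units of 0.15 m (1.0 is 0.15 m), then the turn about the tool's z in units of 2 pi rad (1.0 is 2 pi rad). A call has 1 to 20 rows; each row is the pose to reach, as a shift and turn from the pose commanded when the call began, along the tool's axes at that moment, turning the shorter way round; what a row does not reach only later rows make up. A row lasts 1/12 s, in which the tool goes at most 41.7 mm and 7.16 degrees, less where a joint would pass 70% of its speed; a pose out of reach is approached as far as the arm can. A call with a number of a shift or a turn outside -1 to 1 is refused whole. A call with a gripper value outside its range is refused whole. The fingers move at their own pace and stop on an object; the grip force is fixed at half the most. Time passes only in rows, so rows that repeat a pose let the fingers close. It gives the time, the measured TCP pose, the force, the opening and the grip force at its end, in the units of the state.
- manip.state(): the state, without advancing time (a new reading comes with each control period).
- manip.grab_frame(name): name is "side" or "top" or "wrist"; returns a dict with "frame" (384x512x3 uint8, red, green, blue), "fx", "fy", "cx", "cy" (pixels), "k1" (the pictures are not rectified: a ray, as slopes to the right and down, at radius r is drawn at 1 + k1 r^2 times it, then the intrinsics apply), "R" (3x3) and "t" (3): a world point X has camera coordinates R X + t. Camera axes: x right, y down, z forward; pixel columns grow to the right and rows downward; lengths in m; the calibration is good to about 2 mm. A picture is of the moment at which its call begins. There is no depth.
- manip.job_done(): hands the job in; it is judged then, once.
Trained networks look in a picture, given as the dict that the camera call returned (one of the last four; its "shot" number tells which), for a name from the list of things; names that differ only in an ending like _2 or _b are one class to them, and where a whole thing is asked for, a point or a joint stands for the part that bears it (a point fixed in the world has none). Each returns a list of dicts, best first, with "confidence" (0 to 1); they miss things now and then, are a little off and sometimes report something else, mostly with a low value. They report only what shows in the picture. A call takes as long as a camera call. They do not tell look-alikes from the thing itself.
- manip.search_frame(picture, target): "extent" ([left, top, right, bottom] in pixels, round what is visible of it).
The state is a dict: "time": time; "joint_pos": joint angles; "joint_vel": joint speeds; "joint_efforts": joint torques, N m; "tool_pos": TCP position; "tool_rot": TCP orientation; "contact_force": force on the tool from outside, world axes, zero at the start; "ft_torque": the same for the moment, N m; "gripper_width": opening from 0.0 (shut) to 1.0 (fully open); "grasp_force": force on a finger pad.
Only numpy, scipy, OpenCV 4.12 (cv2) and the standard library are available. Lean on these libraries where they do the work, as an engineer would, in place of code of your own. Each camera call takes 0.05 s, during which the arm holds its last target. There are 200 camera calls.

### The job

The wooden lids of the three storage jars got mixed up: every jar is covered by a lid that does not fit it. Put each lid on the jar it belongs to, fully down in the mouth with its flange on the rim (park a lid on the clear round board while you swap). Set the lids down, don't drop them, and leave the jars, the glass, the salt pot and the teaspoon where they stand.

Things in the scene. Friction and masses are not known exactly. Their poses are not given: they have to be found in the camera images.
- jar_small: the small of three round pale grey-white stoneware storage jars of one set, loose, 70 mm tall, body 86 mm across, open mouth 44 mm across inside, rim 56 mm across outside. Origin: centre of its underside; z up.
- jar_medium: the medium of three round pale grey-white stoneware storage jars of one set, loose, 95 mm tall, body 96 mm across, open mouth 54 mm across inside, rim 66 mm across outside. Origin: centre of its underside; z up.
- jar_large: the large of three round pale grey-white stoneware storage jars of one set, loose, 120 mm tall, body 106 mm across, open mouth 64 mm across inside, rim 76 mm across outside. Origin: centre of its underside; z up.
- lid_small: small wooden drop-in lid, flange 64 mm wide. Origin: centre of plug underside, z up. Plug 39 mm wide, z 0 to 14 mm (lowest 5 mm taper to 31 mm); flange z 14 to 22; round knob to grasp, 27 to 30 mm wide, z 22 to 48. Fits the small jar's mouth with 2.5 mm play all round; seated, its origin is 14 mm below the rim. At the start it stands upright, about centred, on another jar.
- lid_medium: medium wooden drop-in lid, flange 74 mm wide. Origin: centre of plug underside, z up. Plug 49 mm wide, z 0 to 14 mm (lowest 5 mm taper to 41 mm); flange z 14 to 22; round knob to grasp, 27 to 30 mm wide, z 22 to 48. Fits the medium jar's mouth with 2.5 mm play all round; seated, its origin is 14 mm below the rim. At the start it stands upright, about centred, on another jar.
- lid_large: large wooden drop-in lid, flange 84 mm wide. Origin: centre of plug underside, z up. Plug 59 mm wide, z 0 to 14 mm (lowest 5 mm taper to 51 mm); flange z 14 to 22; round knob to grasp, 27 to 30 mm wide, z 22 to 48. Fits the large jar's mouth with 2.5 mm play all round; seated, its origin is 14 mm below the rim. At the start it stands upright, about centred, on another jar.
- board: round dark wooden board lying flat on the worktop, 130 mm across, 15 mm thick, fixed, clear at the start: room to stand one lid on its plug. Origin: centre of its underside.
- tumbler: drinking glass, bystander, loose, 80 mm across at the top, 91 mm tall. Origin: centre of its underside.
- salt_pot: open turned wooden salt pot, bystander, loose, 73 mm across, 35 mm tall. Origin: centre of its underside.
- teaspoon: steel teaspoon, bystander, loose, lying flat, 130 mm along its x, 27 mm wide, 11 mm high. Origin: its middle, on the worktop.
Things that resemble listed ones, but are neither listed nor needed, are in the scene too. What is shaped like the lid_small but pink is not meant.

How it is judged:
By the outcome, as a careful person would: the job done as asked, in the order asked, and still so for the second after the job is handed in, with the robot touching nothing.
It also fails if it takes over 112 s, if anything falls off the work surface, if the arm or the gripper's body presses on something with over 40 N, if the wrist force passes 120 N, or if a joint passes its speed limit or range.

## Working session

There is one attempt and no reset: what is moved stays moved. The work goes in short steps, Python scripts to look and compute and a tool call to move; the robot and the scene stay as the last step left them, time stands still between calls to the robot, and variables do not carry over. Pictures are saved under pics/ and viewed, at most 18 in all, crops included, and the job is handed in when it is done.

Besides the shell and the picture viewer there is one more tool, called after "Request:" as a command line: name --argument value ..., lists and objects as JSON in quotes. arm_command: Moves the arm, as the interface text tells. Shifts and turns lie within -1 to 1; 1 stands for 0.15 m of shift or 2 pi rad of turn. Its arguments: {"type":"object","properties":{"moves":{"type":"array"}},"required":["moves"]}

```bash
mkdir -p pics
cat > h.py <<'E'
import numpy as np, cv2, pickle
from plant import manip
def grab(n, save=None):
    f=manip.grab_frame(n)
    if save: cv2.imwrite(save, f["frame"][:,:,::-1])
    return f
def K(f): return np.array([[f["fx"],0,f["cx"]],[0,f["fy"],f["cy"]],[0,0,1.]])
def D(f): return np.array([f["k1"],0,0,0,0.])
def proj(f,X):
    X=np.atleast_2d(np.array(X,float))
    return cv2.projectPoints(X,cv2.Rodrigues(np.array(f["R"]))[0],np.array(f["t"],float),K(f),D(f))[0][:,0]
def ray(f,p):
    u=cv2.undistortPoints(np.array([[p]],float),K(f),D(f))[0,0]
    R=np.array(f["R"]); d=R.T@np.array([u[0],u[1],1]); return -R.T@np.array(f["t"]), d/np.linalg.norm(d)
def atz(f,p,z):
    o,d=ray(f,p); return o+d*(z-o[2])/d[2]
def tri(fp):
    A=np.zeros((3,3));b=np.zeros(3);L=[]
    for f,p in fp:
        o,d=ray(f,p);M=np.eye(3)-np.outer(d,d);A+=M;b+=M@o;L.append((o,d))
    X=np.linalg.solve(A,b); return X,[np.linalg.norm(np.cross(X-o,d)) for o,d in L]
E
python3 - <<'E'
from h import *
np.set_printoptions(precision=3,suppress=True)
fs={}
for n in ["side","top","wrist"]:
    f=grab(n,f"pics/a_{n}.png"); fs[n]=f
    print(n,"cam at",-np.array(f["R"]).T@np.array(f["t"]))
    for t in ["jar_small","jar_medium","jar_large","lid_small","lid_medium","lid_large","board","tumbler","salt_pot","teaspoon"]:
        print(t,[(np.round(d["extent"]).astype(int).tolist(),round(d["confidence"],2)) for d in manip.search_frame(f,t)[:5]])
pickle.dump(fs,open("a.pkl","wb"))
s=manip.state();print(s["time"],s["tool_pos"],s["tool_rot"],s["gripper_width"])
E
```

```text
side cam at [ 0.4   -0.675  0.453]
jar_small [([269, 188, 301, 213], 0.66)]
jar_medium [([193, 166, 224, 199], 0.65)]
jar_large [([236, 237, 294, 306], 0.86)]
lid_small [([196, 149, 216, 166], 0.45)]
lid_medium [([247, 214, 287, 248], 0.96)]
lid_large [([271, 170, 301, 191], 0.58), ([246, 215, 288, 246], 0.26)]
board []
tumbler [([262, 195, 294, 239], 0.87)]
salt_pot [([241, 172, 267, 192], 0.54)]
teaspoon [([196, 205, 236, 212], 0.47)]
top cam at [0.376 0.145 1.308]
jar_small []
jar_medium [([171, 193, 208, 230], 0.63)]
jar_large [([342, 164, 383, 212], 0.65)]
lid_small [([137, 156, 166, 175], 0.74), ([172, 200, 200, 225], 0.7)]
lid_medium [([357, 168, 381, 201], 0.9)]
lid_large [([172, 201, 196, 222], 0.64), ([237, 126, 266, 156], 0.59)]
board [([252, 190, 302, 239], 0.78)]
tumbler [([282, 146, 317, 179], 0.82)]
salt_pot [([179, 148, 201, 178], 0.76), ([172, 200, 198, 225], 0.4)]
teaspoon [([233, 189, 244, 236], 0.75), ([284, 146, 316, 177], 0.18)]
wrist cam at [ 0.304 -0.551  0.374]
jar_small []
jar_medium []
jar_large []
lid_small []
lid_medium []
lid_large []
board []
tumbler []
salt_pot []
teaspoon []
1.65 [ 0.23  -0.581  0.256] [-0.     0.982  0.187  0.   ] 1.0038143110688922
```

Run:
```python
import cv2
a=cv2.imread("pics/a_top.png")[100:260,110:410]
b=cv2.imread("pics/a_side.png")[130:320,170:320]
cv2.imwrite("pics/top2.png",cv2.resize(a,None,fx=2.6,fy=2.6,interpolation=cv2.INTER_CUBIC))
cv2.imwrite("pics/side2.png",cv2.resize(b,None,fx=3,fy=3,interpolation=cv2.INTER_CUBIC))
```

```text
(no output)
```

View pics/top2.png

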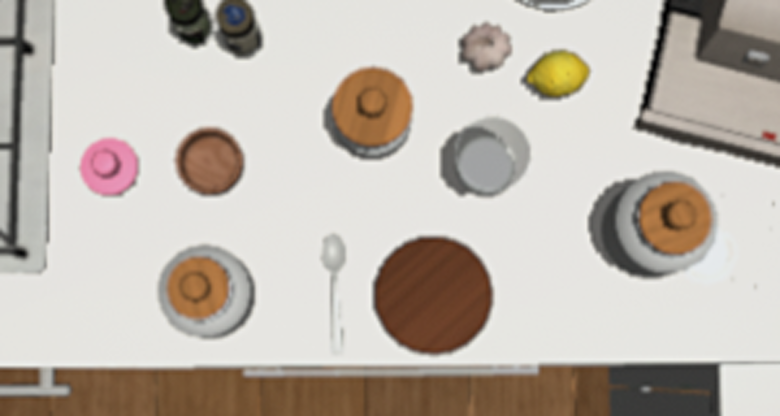

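View pics/side2.png

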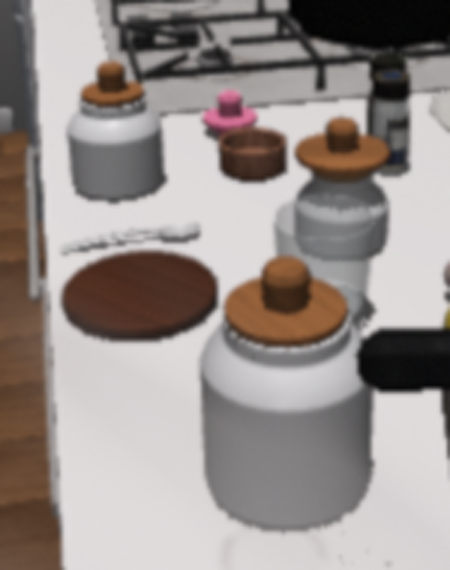

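Top view (crop px): the small lid is on the medium jar at (195,287). The large lid is on the small jar at (372,105). The medium lid is on the large jar at (675,217). The board at (433,295) is clear. The pink look-alike at (109,166) is not meant. Next I triangulate rough positions.

Run:
```python
from h import *
np.set_printoptions(precision=4,suppress=True)
fs=pickle.load(open("a.pkl","rb"))
T,S=fs["top"],fs["side"]
for n,a,b in [("M",(680,214),(287,265)),("S",(194,285),(111,67)),("L",(372,101),(342,124)),("pink",(106,162),(231,97))]:
    print(n,*tri([(T,(110+a[0]/2.6,100+a[1]/2.6)),(S,(170+b[0]/3,130+b[1]/3))]))
print("board",atz(T,(110+433/2.6,100+295/2.6),.015), atz(S,(170+140/3,130+292/3),.015))
print("tumbler",atz(T,(299.5,162.5),.09),"salt",atz(T,(190,163),.035),"spoon",atz(T,(234+4,191),0),atz(T,(240,236),0))
W=fs["wrist"]; s=manip.state()
print(W["fx"],W["fy"],W["cx"],W["cy"],W["k1"]);print(np.array(W["R"]),np.array(W["t"]))
import scipy.spatial.transform as st
q=np.array(s["tool_rot"]);R=st.Rotation.from_quat(q[[1,2,3,0]]).as_matrix();print(R)
print("cam in tool",R.T@(-np.array(W["R"]).T@np.array(W["t"])-s["tool_pos"]),"\n",np.array(W["R"])@R)
```

```text
M [ 0.5231 -0.1573  0.155 ] [np.float64(0.00010594492031842856), np.float64(0.00010594492031827046)]
S [0.4591 0.3168 0.1273] [np.float64(0.0006585099463568409), np.float64(0.0006585099463569196)]
L [0.6443 0.1412 0.1169] [np.float64(0.0005679993583389213), np.float64(0.0005679993583390353)]
pink [0.5969 0.424  0.0456] [np.float64(2.2116967744596352e-05), np.float64(2.211696774483861e-05)]
board [0.4551 0.0769 0.015 ] [0.454  0.0697 0.015 ]
tumbler [0.5859 0.0177 0.09  ] salt [0.5959 0.3168 0.035 ] spoon [0.5206 0.1846 0.    ] [0.3936 0.1794 0.    ]
292.2645424868037 292.2645424868037 255.91924679594558 194.4548518023125 -0.0685726839962627
[[ 0.367  -0.9302 -0.0007]
 [-0.8825 -0.3484  0.3158]
 [-0.294  -0.1153 -0.9488]] [-0.624  -0.0423  0.3809]
[[ 0.9299  0.3679  0.    ]
 [ 0.3679 -0.9299  0.    ]
 [ 0.     -0.     -1.    ]]
cam in tool [ 0.0795 -0.0006 -0.118 ] 
 [[-0.001   1.      0.0007]
 [-0.9488 -0.0007 -0.3158]
 [-0.3158 -0.001   0.9488]]
```

View pics/a_top.png

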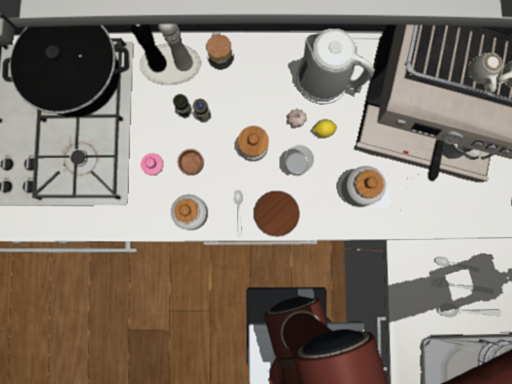

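View pics/a_side.png

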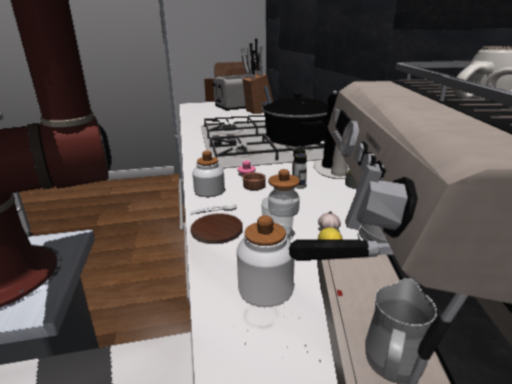

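Run:
```python
from h import *
fs=pickle.load(open("a.pkl","rb"));T,S=fs["top"],fs["side"]
print(tri([(T,(433,177)),(S,(294,250))]), tri([(T,(439,145)),(S,(385,247))]))
```

```text
(array([ 0.52899854, -0.30390558,  0.18678649]), [np.float64(0.002159961815934408), np.float64(0.00215996181593438)]) (array([ 0.62548248, -0.33080199,  0.19065396]), [np.float64(0.0150636630558393), np.float64(0.015063663055839385)])
```

Request:
arm_command --moves '[[1,[1,-1,-0.7],-0.19],[1,[1,-1,-0.7],-0.19],[1,[1,-1,-0.7],-0.19],[1,[1,-1,-0.7],-0.19],[1,[1,-1,-0.7],-0.19],[1,[1,-1,-0.7],-0.19],[1,[1,-1,-0.7],-0.19],[1,[1,-1,-0.7],-0.19],[1,[1,-1,-0.7],-0.19],[1,[1,-1,-0.7],-0.19],[1,[1,-1,-0.7],-0.19],[1,[1,-1,-0.7],-0.19],[1,[1,-1,-0.7],-0.19]]'

```text
time: 2.73
tool_pos: [0.3142, -0.3865, 0.3613]
tool_rot: [-0.0, 0.708, 0.706, 0.0]
contact_force: [-0.5, -0.1, 0.6]
gripper_width: 1.003
grasp_force: 0.0
```

Request:
arm_command --moves '[[1,[1,0.6,0],0],[1,[1,0.8,0],0],[1,[1,1,0],0],[1,[1,1,0],0],[1,[1,1,0],0],[1,[1,1,0],0],[1,[1,1,0],0]]'

```text
time: 3.32
tool_pos: [0.4656, -0.2349, 0.361]
tool_rot: [-0.0, 0.706, 0.708, -0.0]
contact_force: [-0.7, -0.6, -0.3]
gripper_width: 1.001
grasp_force: 0.0
```

```bash
cat > w.py <<'E'
import sys
from h import *
np.set_printoptions(precision=4,suppress=True)
def wshot(tag,targets):
    f=grab("wrist",f"pics/{tag}.png"); s=manip.state()
    print("t",s["time"],"tcp",np.array(s["tool_pos"]))
    for t in targets:
        print(t,[(np.round(d["extent"],1).tolist(),round(d["confidence"],2)) for d in manip.search_frame(f,t)[:3]])
    pickle.dump(f,open(f"{tag}.pkl","wb")); return f
if __name__=="__main__": wshot(sys.argv[1],sys.argv[2:])
E
python3 w.py m1 lid_medium jar_large
```

```text
t 3.3667 tcp [ 0.4646 -0.236   0.3611]
lid_medium [([273.8, 66.9, 343.6, 133.4], 0.91)]
jar_large [([260.3, 56.8, 347.6, 139.1], 0.75)]
```

Move toward directly over it for the second view.

Request:
arm_command --moves '[[1,[0.25,0.2,0],0],[1,[0.6,0.4,0.2],0],[1,[0.6,0.4,0.4],0],[1,[0.6,0.4,0.4],0],[1,[0.6,0.4,0.4],0],[1,[0.6,0.4,0.4],0]]'

```text
time: 3.97
tool_pos: [0.5235, -0.1478, 0.3013]
tool_rot: [-0.0, 0.708, 0.706, -0.001]
contact_force: [0.0, -0.1, 0.2]
gripper_width: 0.997
grasp_force: 0.0
```

```bash
python3 w.py m2 lid_medium jar_large
python3 - <<'E'
import cv2
a=cv2.imread("pics/m1.png")[30:170,200:400]; b=cv2.imread("pics/m2.png")
cv2.imwrite("pics/m12.png",cv2.vconcat([cv2.resize(a,(512,358)),b[:,:]])[:740] if 0 else cv2.hconcat([cv2.resize(a,(286,200)),cv2.resize(b,(512,384))[92:292]]))
cv2.imwrite("pics/m2v.png",cv2.resize(b,(768,576)))
E
```

```text
t 4.0167 tcp [ 0.524  -0.1482  0.3027]
lid_medium [([221.3, 152.9, 294.1, 217.6], 0.77), ([157.0, 0.8, 250.3, 32.7], 0.36)]
jar_large []
```

View pics/m2v.png

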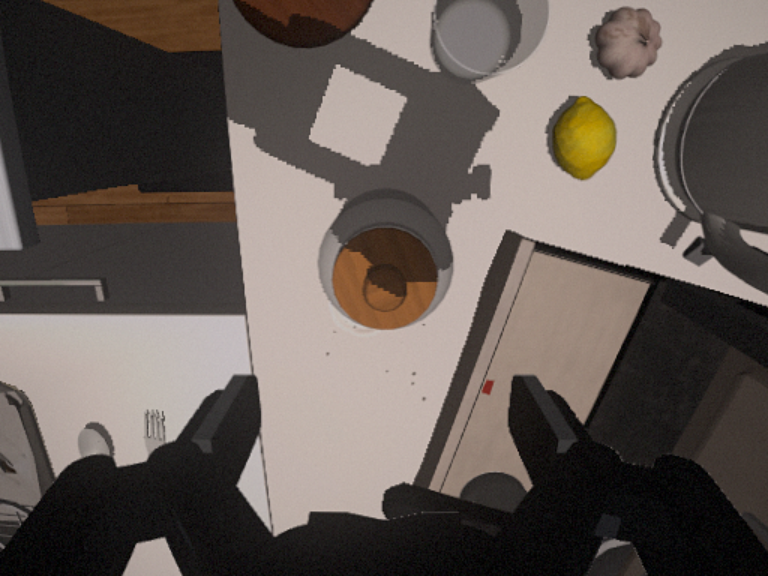

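Wrist view: the medium lid's flange spans x 221–292, y 152–220 px, knob top at about (256,191). Nothing crowds the jar. I'll fit the lid pose by matching projected outlines to the detected boxes in both views.

```bash
cat > fit.py <<'E'
from h import *
from scipy.optimize import least_squares
a=np.linspace(0,2*np.pi,90)
def ring(r,z): return np.c_[r*np.cos(a),r*np.sin(a),0*a+z]
def lid(rf): return np.r_[ring(rf,.014),ring(rf,.022),ring(.015,.04),ring(.0135,.048)]
def fitbox(views,shape,x0):
    # views: [(frame, box)], box with nan = ignore
    def res(x):
        r=[]
        for f,b in views:
            p=proj(f,shape+x); q=np.r_[p.min(0),p.max(0)]-np.array(b); r+=list(q[~np.isnan(q)])
        return r
    s=least_squares(res,x0); return s.x,np.round(s.fun,1)
E
python3 - <<'E'
from fit import *
np.set_printoptions(precision=4,suppress=True)
m1,m2=[pickle.load(open(f"m{i}.pkl","rb")) for i in (1,2)]
fs=pickle.load(open("a.pkl","rb"))
v=[(m1,[273.8,66.9,343.6,133.4]),(m2,[221.3,152.9,294.1,217.6])]
print(fitbox(v,lid(.037),[.52,-.157,.106]))
print(fitbox(v[:1],lid(.037),[.52,-.157,.106]),fitbox(v[1:],lid(.037),[.52,-.157,.106]))
print("knobtop m2",atz(m2,(256,191.3),.154))
E
```

```text
(array([ 0.5237, -0.1558,  0.1071]), array([ 2.1, -0.6, -3.2, -0.5,  1.3, -1.9, -0.3,  3. ]))
(array([ 0.5221, -0.1565,  0.1202]), array([ 1.4, -1.3, -1.4,  1.4])) (array([ 0.5232, -0.1573,  0.1001]), array([ 1.6, -1.6, -1.6,  1.7]))
knobtop m2 [ 0.5215 -0.1517  0.154 ]
```

```bash
cat >> fit.py <<'E'
def orange(f,near,rad=70):
    h=cv2.cvtColor(f["frame"],cv2.COLOR_RGB2HSV)
    m=((h[...,0]>=5)&(h[...,0]<=20)&(h[...,1]>110)&(h[...,2]>40)).astype(np.uint8)
    roi=np.zeros_like(m); cv2.circle(roi,tuple(int(round(c)) for c in near),rad,1,-1); m&=roi
    n,l,st,c=cv2.connectedComponentsWithStats(m); k=1+st[1:,4].argmax()
    x,y,w,hh=st[k,:4]; return [x-.5,y-.5,x+w-.5,y+hh-.5],st[k,4]
E
python3 - <<'E'
from fit import *
np.set_printoptions(precision=4,suppress=True)
m1,m2=[pickle.load(open(f"m{i}.pkl","rb")) for i in (1,2)]
b=[orange(m1,(308,100),50),orange(m2,(257,186),50)];print(b)
v=[(m1,b[0][0]),(m2,b[1][0])]
print(fitbox(v,lid(.037),[.52,-.157,.106]))
for i in (0,1):print(fitbox(v[i:i+1],lid(.037),[.52,-.157,.106]))
E
```

```text
[([np.float64(274.5), np.float64(66.5), np.float64(337.5), np.float64(131.5)], np.int32(3061)), ([np.float64(221.5), np.float64(151.5), np.float64(290.5), np.float64(219.5)], np.int32(3617))]
(array([ 0.5216, -0.156 ,  0.1031]), array([-0.6,  0.2,  0.2,  1.1, -0.5, -1. ,  0.9, -0.2]))
(array([ 0.5226, -0.1552,  0.098 ]), array([ 0., -0., -0.,  0.]))
(array([ 0.5214, -0.1579,  0.0988]), array([-0.1,  0.1,  0.1, -0.2]))
```

Request:
arm_command --moves '[[1,[-0.053,-0.016,0.2],0],[1,[-0.053,-0.016,0.45],0],[1,[-0.053,-0.016,0.7],0],[1,[-0.053,-0.016,0.85],0],[1,[-0.053,-0.016,0.93],0],[1,[-0.053,-0.016,0.975],0],[1,[-0.053,-0.016,0.975],0],[1,[-0.053,-0.016,0.975],0]]'

```text
time: 4.78
tool_pos: [0.523, -0.1553, 0.1572]
tool_rot: [0.002, 0.707, 0.707, 0.001]
contact_force: [-0.1, 0.3, 0.4]
gripper_width: 0.999
grasp_force: 0.0
```

Request:
arm_command --moves '[[-0.2,[0,0,0],0],[-0.2,[0,0,0],0],[-0.5,[0,0,0],0],[-0.5,[0,0,0],0],[-0.8,[0,0,0],0],[-0.8,[0,0,0],0],[-1,[0,0,0],0],[-1,[0,0,0],0],[-1,[0,0,0],0],[-1,[0,0,0],0]]'

```text
time: 5.62
tool_pos: [0.5224, -0.1546, 0.1561]
tool_rot: [0.001, 0.707, 0.707, 0.0]
contact_force: [-1.0, 0.6, 6.2]
gripper_width: 0.32
grasp_force: 59.5
```

Request:
arm_command --moves '[[-1,[0,0,-0.05],0],[-1,[0,0,-0.15],0],[-1,[0,0,-0.3],0],[-1,[0.1,0,-0.5],0],[-1,[0.3,-0.1,-0.6],0],[-1,[0.5,-0.2,-0.6],0],[-1,[0.7,-0.35,-0.6],0],[-1,[0.9,-0.45,-0.6],0],[-1,[1,-0.45,-0.6],0],[-1,[1,-0.45,-0.6],0],[-1,[1,-0.45,-0.6],0],[-1,[1,-0.45,-0.6],0]]'

```text
time: 6.62
tool_pos: [0.4544, -0.0049, 0.2448]
tool_rot: [-0.0, 0.707, 0.707, -0.0]
contact_force: [0.2, -0.3, -0.5]
gripper_width: 0.309
grasp_force: 59.4
```

```bash
python3 w.py b1 lid_medium board
python3 - <<'E'
from h import *
f=grab("top","pics/top_b.png");print([(np.round(d["extent"]),d["confidence"]) for d in manip.search_frame(f,"board")])
E
```

```text
t 6.6667 tcp [ 0.4545 -0.0052  0.2448]
lid_medium []
board [([200.2, 30.7, 314.7, 150.9], 0.95), ([198.0, 0.0, 311.4, 4.4], 0.46)]
[(array([252., 190., 302., 237.]), 0.71)]
```

View pics/b1.png

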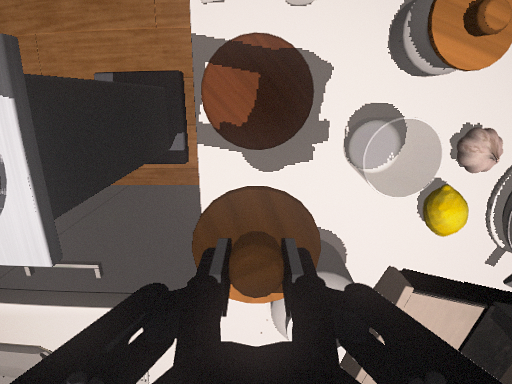

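The wrist view shows the medium lid held level (flange x 192–321, top edge y 186). The board is ahead at (258,91) and clear.

Run:
```python
from fit import *
np.set_printoptions(precision=4,suppress=True)
f=pickle.load(open("b1.pkl","rb")); n=np.nan
print(fitbox([(f,[192.5,186,320.5,302.5])],lid(.037),[.4545,-.005,.197]))
print("board",atz(f,((202+313)/2,(33.5+149.5)/2),.015))
print(fitbox([(f,[202,33.5,313,149.5])],ring(.065,.015),[.4545,.07,0]))
```

```text
(array([ 0.4529, -0.0082,  0.1904]), array([ 0.3, -0.3, -0.3,  0.4]))
board [0.4542 0.0834 0.015 ]
(array([ 0.4542,  0.0806, -0.0102]), array([-0.1,  0.1,  0.1, -0.1]))
```

Request:
arm_command --moves '[[-1,[0.2,0,0],0],[-1,[0.4,0,0.1],0],[-1,[0.54,0,0.3],0],[-1,[0.56,0,0.5],0],[-1,[0.56,0,0.7],0],[-1,[0.56,0,0.85],0],[-1,[0.56,0,0.95],0],[-1,[0.56,0,1],0],[-1,[0.56,0,1],0],[-1,[0.56,0,1],0]]'

```text
time: 7.7
tool_pos: [0.4549, 0.0793, 0.0955]
tool_rot: [0.0, 0.707, 0.707, 0.0]
contact_force: [0.8, -0.2, -0.6]
gripper_width: 0.315
grasp_force: 59.3
```

Request:
arm_command --moves '[[-1,[0,0,0.06],0],[-1,[0,0,0.12],0],[-1,[0,0,0.15],0],[-1,[0,0,0.16],0],[-1,[0,0,0.17],0],[-1,[0,0,0.17],0]]'

```text
time: 8.2
tool_pos: [0.4543, 0.0796, 0.0693]
tool_rot: [-0.0, 0.707, 0.707, -0.0]
contact_force: [-0.8, -1.2, -0.1]
gripper_width: 0.314
grasp_force: 59.4
```

Request:
arm_command --moves '[[-1,[0,0,0.01],0],[-1,[0,0,0.02],0],[-1,[0,0,0.025],0],[-1,[0,0,0.025],0]]'

```text
time: 8.53
tool_pos: [0.4544, 0.0796, 0.0657]
tool_rot: [-0.0, 0.707, 0.707, -0.0]
contact_force: [-0.6, -0.6, -1.9]
gripper_width: 0.314
grasp_force: 59.4
```

Request:
arm_command --moves '[[-1,[0,0,0.007],0],[-1,[0,0,0.013],0],[-1,[0,0,0.013],0]]'

```text
time: 8.78
tool_pos: [0.4547, 0.0796, 0.0651]
tool_rot: [-0.0, 0.707, 0.707, -0.0]
contact_force: [-4.2, 0.4, 8.4]
gripper_width: 0.315
grasp_force: 60.2
```

Request:
arm_command --moves '[[-0.2,[0,0,0],0],[0,[0,0,0],0],[0.5,[0,0,0],0],[1,[0,0,0],0],[1,[0,0,0],0],[1,[0,0,-0.1],0],[1,[0,0,-0.3],0],[1,[0,0,-0.55],0],[1,[0,0,-0.8],0],[1,[0,0,-1],0],[1,[0,0,-1],0],[1,[0,0,-1],0]]'

```text
time: 9.78
tool_pos: [0.4558, 0.0796, 0.2164]
tool_rot: [0.002, 0.707, 0.707, 0.002]
contact_force: [-0.4, -0.3, -0.6]
gripper_width: 0.997
grasp_force: 0.0
```

```bash
python3 w.py c1 lid_medium lid_large jar_small
```

```text
t 9.8333 tcp [0.4546 0.0796 0.2141]
lid_medium [([222.1, 144.6, 292.3, 211.1], 0.73)]
lid_large [([426.2, 70.3, 511.3, 171.5], 0.7)]
jar_small []
```

View pics/c1.png

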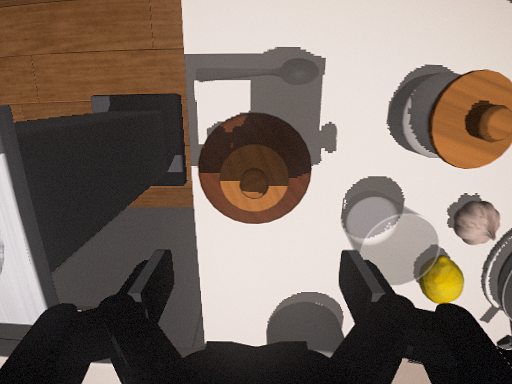

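The medium lid stands upright on the board at (254,182). Next I look into the large jar's mouth.

Request:
arm_command --moves '[[1,[-0.1,0,-0.2],0],[1,[-0.35,0.1,-0.4],0],[1,[-0.6,0.2,-0.6],0],[1,[-0.8,0.4,-0.8],0],[1,[-1,0.45,-0.9],0],[1,[-1,0.45,-0.9],0],[1,[-1,0.45,-0.9],0],[1,[-1,0.45,-0.9],0]]'

```text
time: 10.65
tool_pos: [0.5218, -0.0709, 0.3473]
tool_rot: [-0.001, 0.708, 0.706, -0.0]
contact_force: [0.6, 0.3, -0.1]
gripper_width: 1.0
grasp_force: 0.0
```

```bash
python3 w.py j1 jar_large
```

```text
t 10.7 tcp [ 0.5213 -0.07    0.3466]
jar_large [([220.7, 172.3, 297.3, 257.4], 0.62)]
```

Request:
arm_command --moves '[[1,[-0.25,0,0],0],[1,[-0.45,0,0.1],0],[1,[-0.5,0,0.2],0],[1,[-0.5,0,0.2],0],[1,[-0.5,0,0.2],0]]'

```text
time: 11.17
tool_pos: [0.5208, -0.1441, 0.3165]
tool_rot: [-0.002, 0.707, 0.707, -0.001]
contact_force: [0.7, -0.8, -0.5]
gripper_width: 0.999
grasp_force: 0.0
```

```bash
python3 w.py j2 jar_large
python3 - <<'E'
import cv2
a,b=[cv2.imread(f"pics/j{i}.png") for i in (1,2)]
a=cv2.resize(a[170:330,180:330],None,fx=2.6,fy=2.6);b=cv2.resize(b[110:270,180:330],None,fx=2.6,fy=2.6)
cv2.imwrite("pics/j12.png",cv2.hconcat([a,b]))
E
```

```text
t 11.2167 tcp [ 0.5214 -0.144   0.318 ]
jar_large [([218.2, 128.7, 302.7, 217.8], 0.86)]
```

View pics/j12.png

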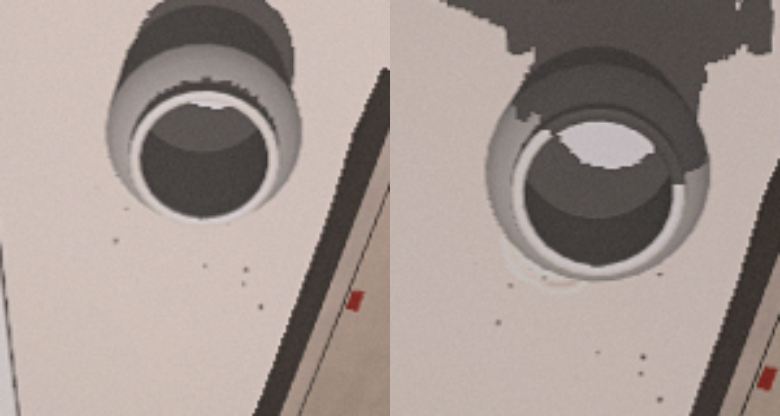

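Both views show the open mouth of the large jar: outer rim x 130–277, y 90–221 in the left crop.

Run:
```python
from fit import *
np.set_printoptions(precision=4,suppress=True)
j1,j2=[pickle.load(open(f"j{i}.pkl","rb")) for i in (1,2)]
c=lambda b,o:np.array(b)/2.6+np.array([o[0],o[1]]*2)-.3
n=np.nan
o1,o2=(180,170),(180,110)
v=[(j1,c([130,90,277.5,221],o1)),(j2,c([121,108,295,281],o2))]
print("outer",fitbox(v,ring(.038,0),[.52,-.156,.12]))
v=[(j1,c([138,n,269,209],o1)),(j2,c([135,n,282,266],o2))]
print("inner",fitbox(v,ring(.032,0),[.52,-.156,.12]))
```

```text
outer (array([ 0.5221, -0.1577,  0.1131]), array([-0.1, -0.1,  0.5,  1.6,  0.1,  0.7, -0.5, -2.1]))
inner (array([ 0.5222, -0.1571,  0.1127]), array([ 1.4, -0.7,  1.9,  0.1, -0.7, -1.6]))
```

Request:
arm_command --moves '[[1,[0.2,0,0],0],[1,[0.45,0.1,0],0],[1,[0.7,0.3,0],0],[1,[0.9,0.5,0],0],[1,[1,0.7,0],0],[1,[1,0.8,0],0],[1,[1,0.8,0],0],[1,[1,0.8,0],0],[1,[1,0.8,0],0]]'

```text
time: 12.02
tool_pos: [0.6413, 0.0049, 0.3195]
tool_rot: [0.0, 0.707, 0.707, 0.0]
contact_force: [0.1, -0.6, -0.2]
gripper_width: 1.0
grasp_force: 0.0
```

```bash
python3 w.py l1 lid_large
```

```text
t 12.0667 tcp [0.6412 0.0045 0.3196]
lid_large [([220.7, 1.9, 299.5, 82.3], 0.87)]
```

Request:
arm_command --moves '[[1,[0.25,0,0],0],[1,[0.5,0,0],0],[1,[0.75,0,0.1],0],[1,[0.9,0,0.2],0],[1,[0.95,0,0.3],0],[1,[0.95,0,0.3],0],[1,[0.95,0,0.3],0],[1,[0.95,0,0.3],0]]'

```text
time: 12.78
tool_pos: [0.6422, 0.1455, 0.2747]
tool_rot: [0.001, 0.708, 0.706, 0.0]
contact_force: [-0.4, -0.4, 0.7]
gripper_width: 1.0
grasp_force: 0.0
```

```bash
python3 w.py l2 lid_large
python3 - <<'E'
from fit import *
np.set_printoptions(precision=4,suppress=True)
l1,l2=[pickle.load(open(f"l{i}.pkl","rb")) for i in (1,2)]
X=np.array([.644,.141,.07])
v=[]
for f in (l1,l2):
    p=proj(f,X+[0,0,.022])[0]; b=orange(f,p,75); print(p,b,f["frame"].shape); v.append((f,b[0]))
print(fitbox(v,lid(.042),X)); print([fitbox([w],lid(.042),X) for w in v])
E
```

```text
t 12.8333 tcp [0.6425 0.1454 0.2753]
lid_large [([220.5, 139.1, 296.8, 216.3], 0.79)]
[260.0692  45.6854] ([np.float64(221.5), np.float64(-0.5), np.float64(298.5), np.float64(81.5)], np.int32(4859)) (384, 512, 3)
[259.3097 181.6832] ([np.float64(220.5), np.float64(137.5), np.float64(297.5), np.float64(213.5)], np.int32(4452)) (384, 512, 3)
(array([0.6438, 0.1454, 0.0673]), array([-0.2, -0. , -0.1,  1. , -0.5, -0.8,  0.7, -0.1]))
[(array([0.644 , 0.1464, 0.0645]), array([ 0.2, -0.2, -0.2,  0.2])), (array([0.6438, 0.1439, 0.0635]), array([-0.1,  0.1,  0.1, -0.1]))]
```

View pics/l2.png

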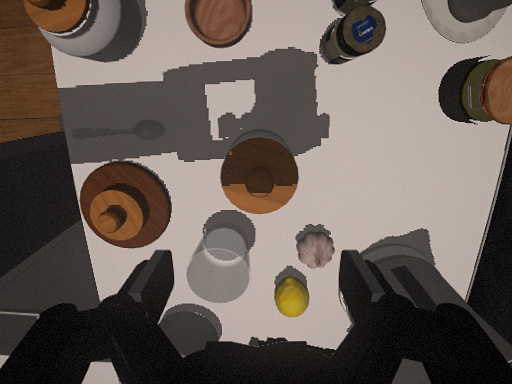

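The large lid is at (259,175) on the small jar, clear on all sides. Its measured origin is z≈0.067, against 0.070 expected.

Request:
arm_command --moves '[[1,[-0.005,0.012,0.2],0],[1,[-0.005,0.012,0.45],0],[1,[-0.005,0.012,0.7],0],[1,[-0.005,0.012,0.87],0],[1,[-0.005,0.012,0.95],0],[1,[-0.005,0.012,1],0],[1,[-0.005,0.012,1],0],[1,[-0.005,0.012,1],0]]'

```text
time: 13.55
tool_pos: [0.6451, 0.146, 0.126]
tool_rot: [0.001, 0.707, 0.707, 0.001]
contact_force: [-0.5, -0.8, 1.0]
gripper_width: 1.0
grasp_force: 0.0
```

Request:
arm_command --moves '[[0.5,[0,0,0.03],0],[-0.2,[0,0,0.03],0],[-0.2,[0,0,0.03],0],[-0.35,[0,0,0.03],0],[-0.5,[0,0,0.03],0],[-0.8,[0,0,0.03],0],[-1,[0,0,0.03],0],[-1,[0,0,0.03],0],[-1,[0,0,0.03],0],[-1,[0,0,0.03],0]]'

```text
time: 14.38
tool_pos: [0.6444, 0.1465, 0.1204]
tool_rot: [0.0, 0.707, 0.707, 0.001]
contact_force: [0.6, 0.7, 4.7]
gripper_width: 0.315
grasp_force: 59.3
```

Request:
arm_command --moves '[[-1,[0,0,-0.05],0],[-1,[0,0,-0.15],0],[-1,[0,0,-0.35],0],[-1,[0,0,-0.6],0],[-1,[-0.1,-0.1,-0.8],0],[-1,[-0.3,-0.2,-0.95],0],[-1,[-0.5,-0.4,-0.95],0],[-1,[-0.75,-0.6,-0.95],0],[-1,[-0.95,-0.8,-0.95],0],[-1,[-1,-0.8,-0.95],0],[-1,[-1,-0.8,-0.95],0],[-1,[-1,-0.8,-0.95],0],[-1,[-1,-0.8,-0.95],0]]'

```text
time: 15.47
tool_pos: [0.5241, -0.0032, 0.2623]
tool_rot: [0.0, 0.707, 0.707, 0.0]
contact_force: [-0.2, -0.8, -1.2]
gripper_width: 0.313
grasp_force: 59.6
```

```bash
python3 w.py h2 jar_small
python3 - <<'E'
from fit import *
np.set_printoptions(precision=4,suppress=True)
f=pickle.load(open("h2.pkl","rb")); s=manip.state(); tp=np.array(s["tool_pos"])
X=tp-[0,0,.05]; p=proj(f,X+[0,.02,.02])[0]; b=orange(f,p,95); print(p,b)
q=list(b[0]); q[3]=np.nan
r=fitbox([(f,q)],lid(.042),X); print(r, r[0]-tp)
g=lambda x:fitbox([(f,q)],lid(.042),x)
# fixed z
from scipy.optimize import least_squares
rr=least_squares(lambda x:[*(lambda P:(P[:,0].min()-q[0],P[:,0].max()-q[2],P[:,1].min()-q[1]))(proj(f,lid(.042)+np.r_[x,X[2]]))],X[:2]);print(rr.x-tp[:2],rr.fun)
E
```

```text
t 15.5167 tcp [ 0.5242 -0.003   0.2621]
jar_small [([321.9, 0.0, 408.2, 75.0], 0.59)]
[259.581  214.3497] ([np.float64(182.5), np.float64(176.5), np.float64(328.5), np.float64(309.5)], np.int32(11523))
(array([ 0.522 , -0.0057,  0.2095]), array([ 0., -0.,  0.])) [-0.0023 -0.0029 -0.0525]
[-0.0023 -0.0023] [-1.1241  1.1269  0.1915]
```

View pics/h2.png

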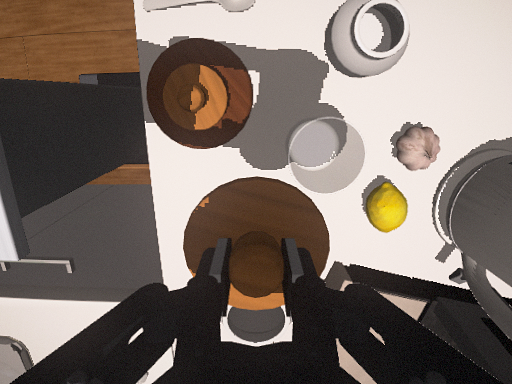

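The large lid is held level. The small jar's mouth is now open at (380,28). Next, over the large jar.

Request:
arm_command --moves '[[-1,[-0.2,0,0],0],[-1,[-0.4,0,0],0],[-1,[-0.65,0,0],0],[-1,[-0.85,0,0],0],[-1,[-1,0,0.1],0],[-1,[-1,0,0.25],0],[-1,[-1,0,0.4],0],[-1,[-1,0,0.45],0],[-1,[-1,0,0.45],0],[-1,[-1,0,0.45],0]]'

```text
time: 16.4
tool_pos: [0.5242, -0.1531, 0.1945]
tool_rot: [-0.0, 0.707, 0.707, -0.0]
contact_force: [-0.0, 0.6, -0.8]
gripper_width: 0.314
grasp_force: 59.6
```

Request:
arm_command --moves '[[-1,[-0.013,0,0.06],0],[-1,[-0.013,0,0.1],0],[-1,[-0.013,0,0.13],0],[-1,[-0.013,0,0.16],0],[-1,[-0.013,0,0.18],0],[-1,[-0.013,0,0.18],0]]'

```text
time: 16.9
tool_pos: [0.5232, -0.1554, 0.1664]
tool_rot: [-0.001, 0.707, 0.707, -0.0]
contact_force: [-0.5, -0.6, -2.0]
gripper_width: 0.313
grasp_force: 59.6
```

Request:
arm_command --moves '[[-1,[0,0,0.02],0],[-1,[0,0,0.035],0],[-1,[0,0,0.05],0],[-1,[0,0,0.06],0],[-1,[0,0,0.06],0]]'

```text
time: 17.32
tool_pos: [0.5235, -0.1556, 0.1579]
tool_rot: [-0.0, 0.707, 0.707, -0.0]
contact_force: [-0.4, -0.6, -1.2]
gripper_width: 0.314
grasp_force: 59.6
```

Request:
arm_command --moves '[[-1,[0,0,0.007],0],[-1,[0,0,0.013],0],[-1,[0,0,0.013],0]]'

```text
time: 17.57
tool_pos: [0.5238, -0.1557, 0.1565]
tool_rot: [0.0, 0.707, 0.707, 0.0]
contact_force: [-1.0, -1.1, -1.2]
gripper_width: 0.316
grasp_force: 59.6
```

Request:
arm_command --moves '[[-1,[0,0,0.007],0],[-1,[0,0,0.013],0],[-1,[0,0,0.013],0]]'

```text
time: 17.82
tool_pos: [0.524, -0.1558, 0.1564]
tool_rot: [0.0, 0.707, 0.707, -0.0]
contact_force: [-4.3, 1.2, 6.8]
gripper_width: 0.312
grasp_force: 60.5
```

Request:
arm_command --moves '[[-0.2,[0,0,0],0],[0,[0,0,0],0],[0.5,[0,0,0],0],[1,[0,0,0],0],[1,[0,0,0],0],[1,[0,0,-0.1],0],[1,[0,0,-0.3],0],[1,[0,0,-0.55],0],[1,[0,0,-0.8],0],[1,[0,0,-1],0],[1,[0,0,-1],0],[1,[0,0,-1],0]]'

```text
time: 18.82
tool_pos: [0.5247, -0.1561, 0.3075]
tool_rot: [0.003, 0.707, 0.707, 0.001]
contact_force: [0.2, 0.2, -0.2]
gripper_width: 1.004
grasp_force: 0.0
```

```bash
python3 w.py v1 lid_large
python3 - <<'E'
from fit import *
f=pickle.load(open("v1.pkl","rb"));X=np.array([.523,-.157,.106])
b=orange(f,proj(f,X+[0,0,.022])[0],75);print(b,fitbox([(f,b[0])],lid(.042),X))
E
```

```text
t 18.8667 tcp [ 0.5239 -0.1557  0.3049]
lid_large [([216.6, 140.0, 292.7, 216.0], 0.88)]
([np.float64(215.5), np.float64(138.5), np.float64(292.5), np.float64(214.5)], np.int32(4509)) (array([ 0.52168337, -0.15903829,  0.09678833]), array([-0.1,  0.1,  0.1, -0.2]))
```

Request:
arm_command --moves '[[1,[0.2,0,0],0],[1,[0.45,0.1,0],0],[1,[0.7,0.3,0],0],[1,[0.9,0.5,0],0],[1,[1,0.7,0],0],[1,[1,0.8,0],0],[1,[1,0.8,0],0],[1,[1,0.8,0],0]]'

```text
time: 19.58
tool_pos: [0.643, -0.0054, 0.3015]
tool_rot: [-0.002, 0.707, 0.707, -0.002]
contact_force: [-0.4, 0.5, -0.5]
gripper_width: 0.999
grasp_force: 0.0
```

Request:
arm_command --moves '[[1,[0.25,0,0],0],[1,[0.5,0,0],0],[1,[0.6,0,0],0],[1,[0.6,0,0],0],[1,[0.6,0,0],0],[1,[0.6,0,0],0]]'

```text
time: 20.08
tool_pos: [0.6432, 0.083, 0.3042]
tool_rot: [0.0, 0.708, 0.707, -0.0]
contact_force: [0.3, 0.1, 0.7]
gripper_width: 1.002
grasp_force: 0.0
```

```bash
python3 w.py s1 jar_small
```

```text
t 20.1333 tcp [0.6433 0.0828 0.3043]
jar_small [([225.4, 77.6, 292.7, 144.7], 0.82), ([161.8, 269.0, 218.8, 348.2], 0.24)]
```

Request:
arm_command --moves '[[1,[0.2,0,0.05],0],[1,[0.35,0,0.15],0],[1,[0.4,0,0.2],0],[1,[0.4,0,0.2],0],[1,[0.4,0,0.2],0]]'

```text
time: 20.6
tool_pos: [0.6435, 0.1434, 0.2737]
tool_rot: [-0.0, 0.707, 0.707, -0.001]
contact_force: [0.6, -0.8, 0.3]
gripper_width: 1.0
grasp_force: 0.0
```

```bash
python3 w.py s2 jar_small
python3 - <<'E'
from h import *
t=[]
for i in (1,2):
    f=pickle.load(open(f"s{i}.pkl","rb")); u,v=np.round(proj(f,[.644,.142,.07])[0]).astype(int)
    print(i,(u-55,v-60)); t.append(cv2.resize(cv2.imread(f"pics/s{i}.png")[v-60:v+60,u-55:u+55],None,fx=3.5,fy=3.5))
cv2.imwrite("pics/s12.png",cv2.hconcat(t))
E
```

```text
t 20.65 tcp [0.6439 0.1431 0.2747]
jar_small [([221.3, 128.1, 291.0, 194.4], 0.86)]
1 (np.int64(203), np.int64(58))
2 (np.int64(203), np.int64(114))
```

View pics/s12.png

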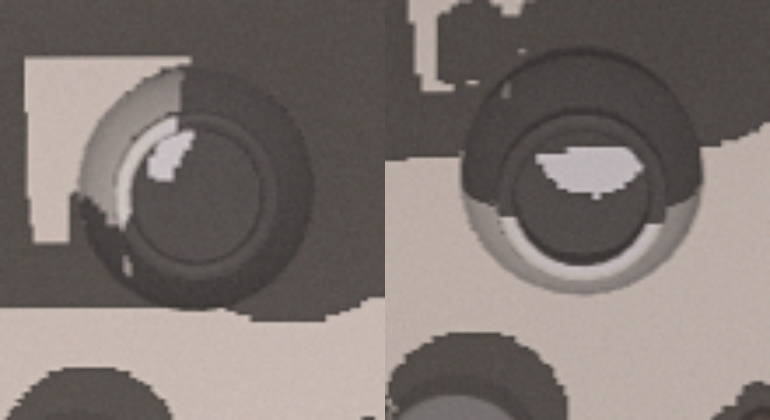

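Both crops show the small jar's open mouth, with outer rim x 115–276, y 112–277 in the left crop. The large lid is seated at the expected place.

Run:
```python
from fit import *
np.set_printoptions(precision=4,suppress=True)
s1,s2=[pickle.load(open(f"s{i}.pkl","rb")) for i in (1,2)]
c=lambda b,o:np.array(b)/3.5+np.array([o[0],o[1]]*2)-.3
n=np.nan
o1,o2=(203,58),(203,114)
v=[(s1,c([115,112,276,277],o1)),(s2,c([113,108,280,283],o2))]
print("outer",fitbox(v,ring(.028,0),[.644,.144,.07]))
v=[(s1,c([132,n,264,262],o1)),(s2,c([130,n,263,266],o2))]
print("inner",fitbox(v,ring(.022,0),[.644,.144,.07]))
from scipy.optimize import least_squares
```

```text
outer (array([0.6444, 0.1457, 0.0656]), array([-0.5, -0.3,  0.8,  1. , -0.7,  0.8,  0.5, -1.5]))
inner (array([0.6448, 0.1463, 0.0716]), array([-0.3, -0.2,  0.4, -0.3,  0.8, -0.4]))
```

Request:
arm_command --moves '[[1,[0.2,-0.2,-0.2],0],[1,[0.4,-0.4,-0.3],0],[1,[0.6,-0.6,-0.3],0],[1,[0.8,-0.8,-0.3],0],[1,[0.9,-1,-0.3],0],[1,[0.9,-1,-0.3],0],[1,[0.9,-1,-0.3],0],[1,[0.9,-1,-0.3],0],[1,[0.9,-1,-0.3],0]]'

```text
time: 21.45
tool_pos: [0.495, 0.2782, 0.3199]
tool_rot: [0.0, 0.708, 0.706, 0.0]
contact_force: [-0.5, -0.3, 0.8]
gripper_width: 1.0
grasp_force: 0.0
```

```bash
python3 w.py p1 lid_small
```

```text
t 21.5 tcp [0.4951 0.2781 0.3196]
lid_small [([195.8, 100.5, 249.8, 160.0], 0.64), ([310.4, 15.4, 360.2, 69.5], 0.56)]
```

Request:
arm_command --moves '[[1,[0.1,-0.1,0.1],0],[1,[0.25,-0.22,0.2],0],[1,[0.28,-0.22,0.25],0],[1,[0.28,-0.22,0.25],0],[1,[0.28,-0.22,0.25],0],[1,[0.28,-0.22,0.25],0]]'

```text
time: 22.05
tool_pos: [0.462, 0.3207, 0.2827]
tool_rot: [0.0, 0.708, 0.707, 0.0]
contact_force: [-0.2, 0.0, -0.2]
gripper_width: 1.003
grasp_force: 0.0
```

```bash
python3 w.py p2 lid_small
python3 - <<'E'
from fit import *
np.set_printoptions(precision=4,suppress=True)
X=np.array([.459,.317,.081])
v=[]
for i in (1,2):
    f=pickle.load(open(f"p{i}.pkl","rb"))
    p=proj(f,X+[0,0,.022])[0]; b=orange(f,p,60); print(p,b); v.append((f,b[0]))
print(fitbox(v,lid(.032),X)); print([fitbox([w],lid(.032),X) for w in v])
E
```

```text
t 22.1 tcp [0.462  0.3207 0.283 ]
lid_small [([219.5, 146.1, 282.3, 206.1], 0.8), ([337.7, 43.9, 395.5, 103.2], 0.78)]
[225.6927 137.0573] ([np.float64(195.5), np.float64(103.5), np.float64(251.5), np.float64(160.5)], np.int32(2397))
[254.8136 181.8974] ([np.float64(222.5), np.float64(147.5), np.float64(281.5), np.float64(205.5)], np.int32(2541))
(array([0.456 , 0.3207, 0.0769]), array([ 0.1,  0.8, -0.1,  0.3, -0.4, -1.1,  0.5,  0.1]))
[(array([0.4563, 0.3216, 0.079 ]), array([-0.1,  0.1,  0.1, -0.1])), (array([0.4559, 0.3188, 0.0716]), array([ 0.1, -0.1, -0.1,  0.1]))]
```

View pics/p2.png

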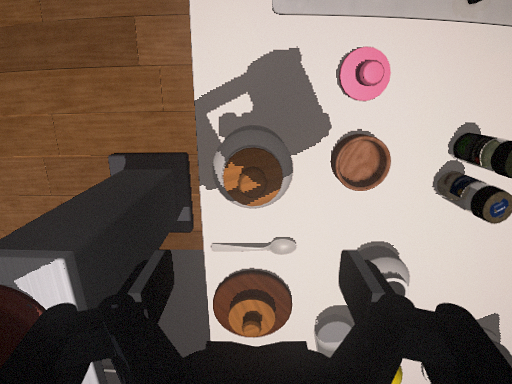

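There are two lid_small candidates: wooden at (252,176) on the medium jar, and pink at (364,73) on the worktop. The wooden one fits the text, and the enlarged view confirms it.

Request:
arm_command --moves '[[1,[-0.005,-0.03,0.2],0],[1,[-0.005,-0.03,0.45],0],[1,[-0.005,-0.03,0.7],0],[1,[-0.005,-0.03,0.87],0],[1,[-0.005,-0.03,0.95],0],[1,[-0.005,-0.03,1],0],[1,[-0.005,-0.03,1],0],[1,[-0.005,-0.03,1],0]]'

```text
time: 22.82
tool_pos: [0.4575, 0.321, 0.1338]
tool_rot: [0.0, 0.707, 0.707, 0.001]
contact_force: [0.3, -0.4, 0.5]
gripper_width: 0.997
grasp_force: 0.0
```

Request:
arm_command --moves '[[0.5,[0,0,0.013],0],[-0.2,[0,0,0.013],0],[-0.2,[0,0,0.013],0],[-0.35,[0,0,0.013],0],[-0.5,[0,0,0.013],0],[-0.8,[0,0,0.013],0],[-1,[0,0,0.013],0],[-1,[0,0,0.013],0],[-1,[0,0,0.013],0],[-1,[0,0,0.013],0]]'

```text
time: 23.65
tool_pos: [0.4569, 0.321, 0.1311]
tool_rot: [0.0, 0.707, 0.707, 0.001]
contact_force: [-0.6, -0.0, 5.8]
gripper_width: 0.316
grasp_force: 59.5
```

Request:
arm_command --moves '[[-1,[0,0,-0.05],0],[-1,[0,0,-0.15],0],[-1,[0,0,-0.35],0],[-1,[0,0,-0.6],0],[-1,[-0.1,0.1,-0.7],0],[-1,[-0.3,0.3,-0.7],0],[-1,[-0.5,0.5,-0.7],0],[-1,[-0.7,0.7,-0.7],0],[-1,[-0.9,0.9,-0.7],0],[-1,[-1,1,-0.7],0],[-1,[-1,1,-0.7],0],[-1,[-1,1,-0.7],0],[-1,[-1,1,-0.7],0]]'

```text
time: 24.73
tool_pos: [0.6055, 0.1709, 0.2343]
tool_rot: [-0.001, 0.707, 0.707, -0.001]
contact_force: [1.0, 0.6, -0.4]
gripper_width: 0.314
grasp_force: 59.3
```

```bash
cat > held.py <<'E'
import sys
from fit import *
from scipy.optimize import least_squares
np.set_printoptions(precision=4,suppress=True)
rf=float(sys.argv[2]); f=grab("wrist",f"pics/{sys.argv[1]}.png"); tp=np.array(manip.state()["tool_pos"])
X=tp-[0,0,.05]; b=orange(f,proj(f,X+[0,.02,.02])[0],95); q=b[0]
rr=least_squares(lambda x:[*(lambda P:(P[:,0].min()-q[0],P[:,0].max()-q[2],P[:,1].min()-q[1]))(proj(f,lid(rf)+np.r_[x,X[2]]))],X[:2])
print(tp,b,"offset",rr.x-tp[:2],rr.fun)
E
python3 held.py h3 .032
```

```text
[0.6053 0.1714 0.2345] ([np.float64(200.5), np.float64(191.5), np.float64(311.5), np.float64(294.5)], np.int32(6814)) offset [-0.0017 -0.0008] [-1.3472  1.3413  0.182 ]
```

View pics/h3.png

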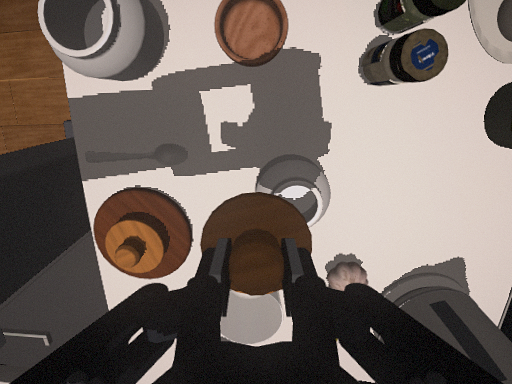

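The small lid is held level, with the small jar's mouth at (300,200) and clear. Proceed.

Request:
arm_command --moves '[[-1,[-0.08,0.13,0],0],[-1,[-0.163,0.268,0],0],[-1,[-0.163,0.268,0.15],0],[-1,[-0.163,0.268,0.35],0],[-1,[-0.163,0.268,0.5],0],[-1,[-0.163,0.268,0.65],0],[-1,[-0.163,0.268,0.68],0],[-1,[-0.163,0.268,0.68],0],[-1,[-0.163,0.268,0.68],0]]'

```text
time: 25.53
tool_pos: [0.6464, 0.147, 0.134]
tool_rot: [0.0, 0.707, 0.707, 0.0]
contact_force: [0.6, -1.4, -1.1]
gripper_width: 0.318
grasp_force: 59.4
```

Request:
arm_command --moves '[[-1,[0,0,0.03],0],[-1,[0,0,0.06],0],[-1,[0,0,0.09],0],[-1,[0,0,0.11],0],[-1,[0,0,0.11],0]]'

```text
time: 25.95
tool_pos: [0.646, 0.146, 0.1156]
tool_rot: [-0.0, 0.707, 0.707, -0.001]
contact_force: [-0.0, 0.8, -1.4]
gripper_width: 0.319
grasp_force: 59.4
```

Request:
arm_command --moves '[[-1,[0,0,0.02],0],[-1,[0,0,0.04],0],[-1,[0,0,0.055],0],[-1,[0,0,0.055],0],[-1,[0,0,0.055],0]]'

```text
time: 26.37
tool_pos: [0.6463, 0.1461, 0.1079]
tool_rot: [-0.0, 0.707, 0.707, -0.0]
contact_force: [-0.3, -0.8, -0.6]
gripper_width: 0.312
grasp_force: 59.4
```

Request:
arm_command --moves '[[-1,[0,0,0.007],0],[-1,[0,0,0.013],0],[-1,[0,0,0.013],0]]'

```text
time: 26.62
tool_pos: [0.6465, 0.1461, 0.1062]
tool_rot: [0.0, 0.707, 0.707, 0.0]
contact_force: [-1.0, -0.2, -0.6]
gripper_width: 0.318
grasp_force: 59.4
```

Request:
arm_command --moves '[[-1,[0,0,0.007],0],[-1,[0,0,0.013],0],[-1,[0,0,0.013],0]]'

```text
time: 26.87
tool_pos: [0.6468, 0.1462, 0.1061]
tool_rot: [0.0, 0.707, 0.707, 0.0]
contact_force: [-3.6, -1.2, 4.9]
gripper_width: 0.313
grasp_force: 60.1
```

Seated at the expected height. Release, rise, check, then look at the medium jar's mouth.

Request:
arm_command --moves '[[-0.2,[0,0,0],0],[0,[0,0,0],0],[0.5,[0,0,0],0],[1,[0,0,0],0],[1,[0,0,0],0],[1,[0,0,-0.1],0],[1,[0,0,-0.3],0],[1,[0,0,-0.55],0],[1,[0,0,-0.8],0],[1,[0,0,-1],0],[1,[0,0,-1],0],[1,[0,0,-1],0]]'

```text
time: 27.87
tool_pos: [0.648, 0.1463, 0.2594]
tool_rot: [0.002, 0.707, 0.707, 0.003]
contact_force: [0.1, -0.1, -0.1]
gripper_width: 1.001
grasp_force: 0.0
```

```bash
python3 w.py v2
python3 - <<'E'
from fit import *
f=pickle.load(open("v2.pkl","rb"));X=np.array([.645,.146,.056])
b=orange(f,proj(f,X+[0,0,.022])[0],55);print(b,fitbox([(f,b[0])],lid(.032),X))
E
```

```text
t 27.9167 tcp [0.6468 0.1462 0.2563]
([np.float64(224.5), np.float64(147.5), np.float64(282.5), np.float64(205.5)], np.int32(2464)) (array([0.64486725, 0.14380899, 0.04562936]), array([-0.2,  0.2,  0.2, -0.2]))
```

Request:
arm_command --moves '[[1,[0.2,-0.2,-0.2],0],[1,[0.4,-0.4,-0.4],0],[1,[0.6,-0.6,-0.4],0],[1,[0.7,-0.8,-0.4],0],[1,[0.7,-1,-0.4],0],[1,[0.7,-1,-0.4],0],[1,[0.7,-1,-0.4],0],[1,[0.7,-1,-0.4],0],[1,[0.7,-1,-0.4],0]]'

```text
time: 28.67
tool_pos: [0.497, 0.2507, 0.3134]
tool_rot: [-0.0, 0.707, 0.707, -0.001]
contact_force: [-0.4, -0.7, 0.3]
gripper_width: 1.0
grasp_force: 0.0
```

```bash
python3 w.py k1 jar_medium
```

```text
t 28.7167 tcp [0.4973 0.2506 0.3137]
jar_medium [([340.3, 218.1, 389.1, 256.5], 0.65), ([183.8, 68.2, 263.2, 146.8], 0.62)]
```

Request:
arm_command --moves '[[1,[0.2,-0.1,0.1],0],[1,[0.4,-0.22,0.2],0],[1,[0.45,-0.25,0.2],0],[1,[0.45,-0.25,0.2],0],[1,[0.45,-0.25,0.2],0],[1,[0.45,-0.25,0.2],0]]'

```text
time: 29.27
tool_pos: [0.4602, 0.318, 0.2852]
tool_rot: [0.0, 0.708, 0.707, 0.001]
contact_force: [0.1, -0.8, 0.6]
gripper_width: 1.001
grasp_force: 0.0
```

```bash
python3 w.py k2 jar_medium
python3 - <<'E'
from h import *
t=[]
for i in (1,2):
    f=pickle.load(open(f"k{i}.pkl","rb")); u,v=np.round(proj(f,[.458,.32,.095])[0]).astype(int)
    print(i,(u-55,v-60)); t.append(cv2.resize(cv2.imread(f"pics/k{i}.png")[v-60:v+60,u-55:u+55],None,fx=3.5,fy=3.5))
cv2.imwrite("pics/k12.png",cv2.hconcat(t))
E
```

```text
t 29.3167 tcp [0.4602 0.3179 0.2853]
jar_medium [([213.2, 124.6, 293.0, 204.8], 0.59)]
1 (np.int64(168), np.int64(49))
2 (np.int64(200), np.int64(114))
```

View pics/k12.png

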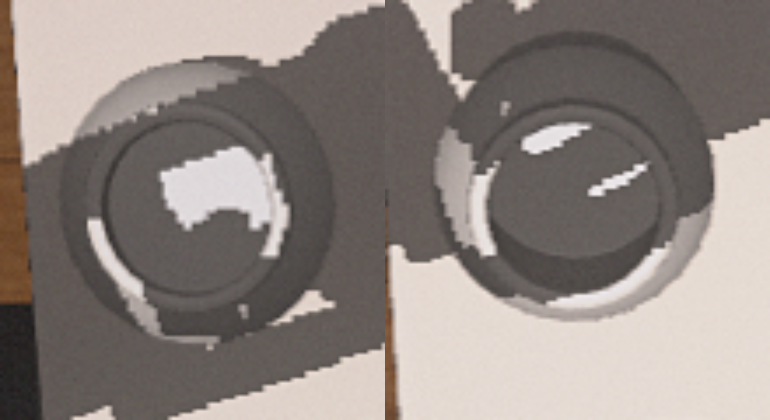

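Both crops show the open medium jar, with outer rim about x 88–293, y 107–308 in the left crop.

Run:
```python
from fit import *
np.set_printoptions(precision=4,suppress=True)
s1,s2=[pickle.load(open(f"k{i}.pkl","rb")) for i in (1,2)]
c=lambda b,o:np.array(b)/3.5+np.array([o[0],o[1]]*2)-.3
n=np.nan
o1,o2=(168,49),(200,114)
v=[(s1,c([88,107,293,308],o1)),(s2,c([85,103,294,310],o2))]
print("outer",fitbox(v,ring(.033,0),[.458,.32,.095]))
v=[(s1,c([106,120,276,294],o1)),(s2,c([102,n,277,292],o2))]
print("inner",fitbox(v,ring(.027,0),[.458,.32,.095]))
```

```text
outer (array([0.4564, 0.3198, 0.0898]), array([-0. , -0.9, -0.4,  1.8,  0.2,  0.1,  0.2, -1. ]))
inner (array([0.4568, 0.3207, 0.0943]), array([-0.4,  0.1, -0.6,  0.2,  0.7,  0.3, -0.3]))
```

Request:
arm_command --moves '[[1,[-0.25,-0.037,0],0],[1,[-0.5,-0.037,0],0],[1,[-0.75,-0.037,0],0],[1,[-1,-0.037,0],0],[1,[-1,-0.037,0],0],[1,[-1,-0.037,0],0]]'

```text
time: 29.87
tool_pos: [0.4541, 0.1665, 0.2852]
tool_rot: [0.0, 0.709, 0.705, 0.001]
contact_force: [0.0, 0.3, 0.8]
gripper_width: 1.0
grasp_force: 0.0
```

Request:
arm_command --moves '[[1,[-0.25,0,0],0],[1,[-0.5,0,0.1],0],[1,[-0.6,0,0.3],0],[1,[-0.6,0,0.5],0],[1,[-0.6,0,0.7],0],[1,[-0.6,0,0.8],0],[1,[-0.6,0,0.8],0],[1,[-0.6,0,0.8],0]]'

```text
time: 30.53
tool_pos: [0.4533, 0.0792, 0.1641]
tool_rot: [-0.001, 0.707, 0.707, -0.0]
contact_force: [-0.0, -0.5, 0.3]
gripper_width: 1.001
grasp_force: 0.0
```

```bash
python3 w.py q1
python3 - <<'E'
from fit import *
from scipy.optimize import least_squares
f=pickle.load(open("q1.pkl","rb"));X=np.array([.4547,.078,.015])
h=cv2.cvtColor(f["frame"],cv2.COLOR_RGB2HSV)
print(proj(f,X+[0,0,.022]),np.round(proj(f,lid(.037)+X).min(0)),np.round(proj(f,lid(.037)+X).max(0)))
E
```

```text
t 30.5833 tcp [0.4542 0.0791 0.1655]
[[259.9402023  195.46684219]] [218. 152.] [302. 233.]
```

View pics/q1.png

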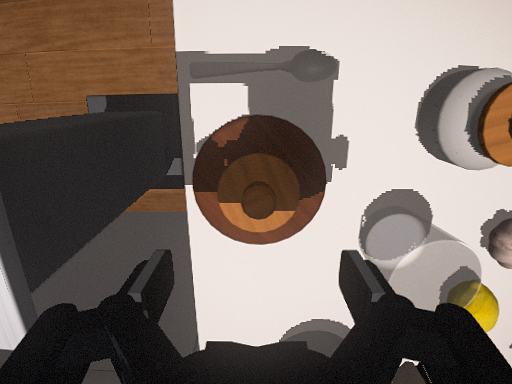

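The medium lid on the board spans x 218–301, y 152–232 px, as predicted for (0.4547, 0.078). Grasp it.

Request:
arm_command --moves '[[1,[-0.005,0.003,0.2],0],[1,[-0.005,0.003,0.4],0],[1,[-0.005,0.003,0.55],0],[1,[-0.005,0.003,0.63],0],[1,[-0.005,0.003,0.663],0],[1,[-0.005,0.003,0.663],0],[1,[-0.005,0.003,0.663],0]]'

```text
time: 31.17
tool_pos: [0.4555, 0.0781, 0.0669]
tool_rot: [0.001, 0.707, 0.707, 0.001]
contact_force: [0.1, 1.0, -0.6]
gripper_width: 1.004
grasp_force: 0.0
```

Request:
arm_command --moves '[[0.3,[0,0,0],0],[-0.2,[0,0,0],0],[-0.2,[0,0,0],0],[-0.35,[0,0,0],0],[-0.5,[0,0,0],0],[-0.8,[0,0,0],0],[-1,[0,0,0],0],[-1,[0,0,0],0],[-1,[0,0,0],0],[-1,[0,0,0],0]]'

```text
time: 32.0
tool_pos: [0.4544, 0.0779, 0.0657]
tool_rot: [0.0, 0.707, 0.707, 0.0]
contact_force: [-0.5, 0.3, 4.8]
gripper_width: 0.316
grasp_force: 58.9
```

Request:
arm_command --moves '[[-1,[0,0,-0.05],0],[-1,[0,0,-0.15],0],[-1,[0,0,-0.35],0],[-1,[0,0,-0.6],0],[-1,[0,0,-0.8],0],[-1,[0.15,0,-1],0],[-1,[0.35,0,-1],0],[-1,[0.6,0,-1],0],[-1,[0.8,0,-1],0],[-1,[0.8,0,-1],0],[-1,[0.8,0,-1],0],[-1,[0.8,0,-1],0]]'

```text
time: 33.0
tool_pos: [0.4534, 0.1976, 0.2143]
tool_rot: [-0.0, 0.707, 0.707, -0.001]
contact_force: [0.1, -0.3, -0.8]
gripper_width: 0.317
grasp_force: 59.4
```

```bash
python3 held.py h4 .037
```

```text
[0.4536 0.1972 0.2144] ([np.float64(164.5), np.float64(149.5), np.float64(320.5), np.float64(304.5)], np.int32(10532)) offset [-0.0094  0.0192] [ 9.759  -9.6809 -1.4402]
```

View pics/h4.png

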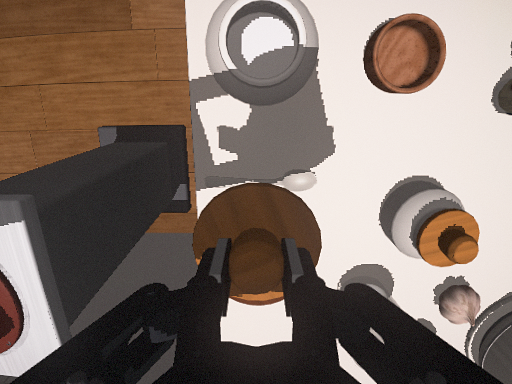

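The medium lid is held level (flange x 192–321, top edge y 182), and the medium jar's mouth is open ahead at (265,38).

Request:
arm_command --moves '[[-1,[0.15,0.03,0],0],[-1,[0.35,0.03,0],0],[-1,[0.6,0.03,0],0],[-1,[0.78,0.03,0],0],[-1,[0.82,0.03,0.1],0],[-1,[0.82,0.03,0.25],0],[-1,[0.82,0.03,0.37],0],[-1,[0.82,0.03,0.37],0],[-1,[0.82,0.03,0.37],0]]'

```text
time: 33.8
tool_pos: [0.4579, 0.3195, 0.1581]
tool_rot: [-0.0, 0.708, 0.706, -0.002]
contact_force: [-0.5, -0.3, -0.1]
gripper_width: 0.312
grasp_force: 59.4
```

Request:
arm_command --moves '[[-1,[0,0,0.03],0],[-1,[0,0,0.06],0],[-1,[0,0,0.09],0],[-1,[0,0,0.11],0],[-1,[0,0,0.11],0]]'

```text
time: 34.22
tool_pos: [0.4581, 0.3207, 0.1423]
tool_rot: [-0.0, 0.707, 0.707, -0.0]
contact_force: [-1.1, -0.6, -1.8]
gripper_width: 0.312
grasp_force: 59.4
```

Request:
arm_command --moves '[[-1,[0,0,0.02],0],[-1,[0,0,0.04],0],[-1,[0,0,0.055],0],[-1,[0,0,0.06],0],[-1,[0,0,0.06],0]]'

```text
time: 34.63
tool_pos: [0.4582, 0.3209, 0.1335]
tool_rot: [-0.0, 0.707, 0.707, -0.0]
contact_force: [-0.9, 1.1, 0.1]
gripper_width: 0.318
grasp_force: 59.4
```

Request:
arm_command --moves '[[-1,[0,0,0.007],0],[-1,[0,0,0.013],0],[-1,[0,0,0.013],0]]'

```text
time: 34.88
tool_pos: [0.4585, 0.321, 0.132]
tool_rot: [0.0, 0.707, 0.707, 0.0]
contact_force: [0.6, -1.6, -0.5]
gripper_width: 0.312
grasp_force: 59.4
```

Request:
arm_command --moves '[[-1,[0,0,0.007],0],[-1,[0,0,0.013],0],[-1,[0,0,0.013],0]]'

```text
time: 35.13
tool_pos: [0.4587, 0.3211, 0.1317]
tool_rot: [0.0, 0.707, 0.707, 0.0]
contact_force: [-2.4, -2.6, 7.5]
gripper_width: 0.318
grasp_force: 60.0
```

Seated at the expected height. Release and rise.

Request:
arm_command --moves '[[-0.2,[0,0,0],0],[0,[0,0,0],0],[0.5,[0,0,0],0],[1,[0,0,0],0],[1,[0,0,0],0],[1,[0,0,-0.1],0],[1,[0,0,-0.3],0],[1,[0,0,-0.55],0],[1,[0,0,-0.8],0],[1,[0,0,-1],0],[1,[0,0,-1],0],[1,[0,0,-1],0]]'

```text
time: 36.13
tool_pos: [0.4595, 0.3215, 0.2831]
tool_rot: [0.001, 0.707, 0.707, 0.003]
contact_force: [-0.3, 0.1, 0.3]
gripper_width: 0.999
grasp_force: 0.0
```

```bash
python3 w.py v3
python3 - <<'E'
from fit import *
f=pickle.load(open("v3.pkl","rb"));X=np.array([.457,.320,.081])
b=orange(f,proj(f,X+[0,0,.022])[0],58);print(b,fitbox([(f,b[0])],lid(.037),X))
S=grab("side","pics/end_side.png")
s=cv2.imread("pics/end_side.png")[130:320,170:320]
cv2.imwrite("pics/end2.png",cv2.resize(s,None,fx=3.1,fy=3.1,interpolation=cv2.INTER_CUBIC))
E
```

```text
t 36.1833 tcp [0.4586 0.321  0.2805]
([np.float64(219.5), np.float64(143.5), np.float64(288.5), np.float64(210.5)], np.int32(3477)) (array([0.45642238, 0.3198883 , 0.07464598]), array([ 0.2, -0.2, -0.2,  0.2]))
```

View pics/end2.png

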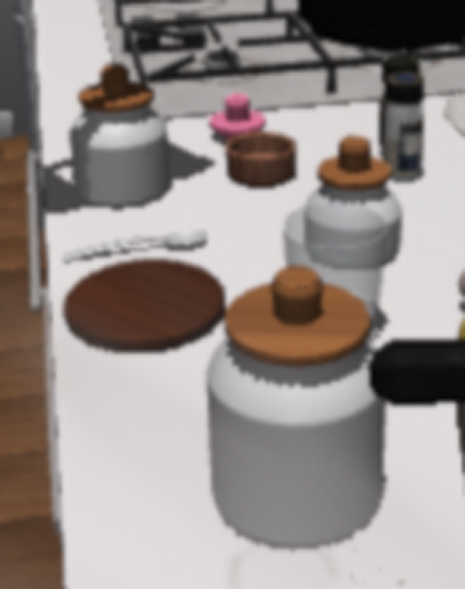

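The side view shows every lid down on its own jar: medium at (117,100), small at (355,170) and large at (298,320). The board is empty and the bystanders have not moved.

```bash
python3 -c "
from plant import manip
print(manip.job_done())"
```

```text
the job is handed in; nothing more can be done
None
```

All three lids are seated on their own jars, flange on rim; the board is clear, the glass, salt pot and teaspoon were not touched, and the job was handed in at about 36 s of the 112 s allowed.

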